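# Put three mixed-up optics back on their own bases

### The arm

A 6-joint arm with a two-finger parallel gripper is mounted at the origin on a cart in front of the work surface, level with it; the furniture and walls round the work are solid. World frame = base frame: x ahead of the robot, y to its left, z up, the work surface at z = 0. Lengths are in m, angles in rad, forces in N, time in s.
With the tool pointing down it reaches from about 0.35 to 0.775 m from the base axis. Payload 5.5 kg.
Tool frame: the origin (TCP) lies where the fingers leave the gripper's body, on its centre line; the fingertips stand env.tip_reach ahead of it and the grasp point (between the pads) lies 54 mm ahead of it (env.tip_reach is the distance from the TCP to the fingertips, in m); z points along the fingers, y is the line along which they close (so a half turn about z gives the same grasp; the last joint's range is limited). The gripper opens to 85 mm and grips with 20 to 120 N. Pads are 22 mm wide; open, the fingers measure 114 mm over their backs; the gripper's body (76 mm by 85 mm) begins 54 mm behind the grasp point. The pads swing forward as they close: fully open they stand 13 mm farther back than shut.
Start: joints at [-1.43, 0.313, 0.046, 1.304, 0, 1.431], TCP at [0.159, -0.553, 0.304] pointing down, gripper open.
Joint ranges: [-2.76, 2.76], [-0.86, 1.69], [-1.03, 1.26], [-2.2, 2.34], [-1.47, 1.5], [-3.14, 3.14]. Speed limits (rad/s): [2.57, 2.57, 3.14, 3.14, 3.14, 3.14].

### API

Orientations are given as a unit quaternion [w, x, y, z].
In Python, from workcell import status, optics, hand_in, env gives the robot as it stands.
- The arm moves only by the shell command python3 -m handwheel 'ROWS' [FORCE]. ROWS is a JSON object whose one key "deltas" holds a list of rows, each a list of 5 numbers: the opening, from -1 (shut) to 1 (fully open), then the shift along the tool's x, y, z in units of 40 mm (1.0 is 40 mm), then the turn about the tool's z in units of 10 degrees (1.0 is 10 degrees). In form: {"deltas": [[jaw, x, y, z, roll], ...]}. A call has 1 to 20 rows; each row shifts and turns the commanded pose from where the row before left it, along the tool's axes as they then stand; what a row does not reach is not made up. A row lasts 1/8 s, in which the tool goes at most 62.5 mm and 10.7 degrees, less where a joint would pass 70% of its speed; a pose out of reach is approached as far as the arm can. A call is refused whole if a number of a shift passes 1 or a number of a turn 1, either way. A call with a gripper value outside its range is refused whole. The fingers move at their own pace and stop on an object; FORCE is the grip in N (left out, the last holds). Time passes only in rows, so rows that do not move let the fingers close. It gives the time, the measured TCP pose, the force, the opening and the grip force at its end, in the units of the state.
- status.get_state(): the state, without advancing time (a new reading comes with each control period).
- optics.read_camera(name): name is "side" or "top"; returns a dict with "frame" (384x512x3 uint8, red, green, blue), "depth" (384x512 float32, m along the optical axis (not along the pixel's ray), 0 where there is no reading), "vfov" (degrees; the focal length in pixels is half the picture's height over the tangent of half this angle, whatever the lens; pixels are square), "cx", "cy" (the principal point, pixels), "origin" and "attitude" of the camera in the world. Camera axes: x right, y down, z forward; pixel columns grow to the right and rows downward; lengths in m; the calibration is good to about 2 mm. A picture is of the moment at which its call begins.
- hand_in(): hands the job in; it is judged then, once.
The state is a dict: "clock": time; "joint_pos": joint angles; "qvel": joint speeds; "tau": joint torques, N m; "tcp_pos": TCP position; "orientation": TCP orientation; "wrist_force": force on the tool from outside, world axes, zero at the start; "ft_torque": the same for the moment, N m; "finger_gap": finger opening in m; "grip_force": force on a finger pad.
Only numpy, scipy, OpenCV 4.12 (cv2) and the standard library are available. Lean on these libraries where they do the work, as an engineer would, in place of code of your own. Each camera call takes 0.05 s, during which the arm holds its last target. There are 200 camera calls.

### The job

The three optics on the table stand on each other's metal bases. Move them round so that the mounted lens stands on the square base, the mirror mount on the round base and the beam block on the long narrow base with its plate lengthwise along that base, each upright with its foot in the middle of its base; the bare grey mat is free for parking one meanwhile. Do not tip any of them over, and leave the amber bottle and the iris where they are.

Things in the scene. Friction and masses are not known exactly. Their poses are not given: they have to be found in the camera images.
- lens_holder: mounted lens: black foot 30 x 40 x 8 mm (x, y, z), thin white rod, and on it an upright black ring 36 mm wide (along y), 8 mm thick (along x), 39 to 76 mm above the underside; the glass in it is thinner. Origin: centre of the foot's underside; z up. Can be gripped from above across the ring's 8 mm (along x). 0.12 kg; starts on the round base.
- mirror_mount: mirror mount: white pedestal (foot 31 mm across, axis at x = -7 mm), black square head 44 mm wide with flat sides at y = +-22 mm, x = -18 to +7 mm, 58 to 102 mm above the underside; two knobs at its back to x = +19 mm, round mirror in front to x = -21 mm. Origin: at underside height below the head; z up. Can be gripped by the flat sides (along y) at x = -5 mm. 0.24 kg; starts on the long base.
- pedestal (a point): centre of the underside of the mirror mount's pedestal foot (the point that belongs on the middle of the round base); axes as the mirror mount's.
- beam_block: beam block: black square plate with a yellow sign, 12 mm thick (along x), 50 mm long (along y), 50 mm high, standing on its edge. Origin: centre of its underside; z up. It can be gripped from above across the 12 mm (along x). 0.15 kg; starts on the square base.
- round_base: round bare-metal base plate, 72 mm across, 12 mm high, flat top with three flush screws, fixed to the table. Origin: centre of its underside; top at z = 12 mm.
- square_base: square bare-metal base plate, 68 x 68 mm, 12 mm high, flat top with four flush screws, fixed to the table. Origin: centre of its underside; top at z = 12 mm.
- long_base: long narrow bare-metal base plate, 38 mm (x) by 110 mm (its own y), 12 mm high, flat top with a flush screw near each end, fixed to the table. Origin: centre of its underside; top at z = 12 mm.
- mat: thin square grey mat, 90 x 90 mm, 3 mm high, fixed, bare at the start. Origin: centre of its underside. The four places (three bases and mat) have their centres at least 135 mm apart.
- bottle: bystander: loose small amber bottle with a cap, 34 mm across, 75 mm high, standing near the front edge of the table. Origin: centre of its underside.
- iris: bystander: loose black iris (ring with a small white lever), 36 x 52 mm, 8 mm high, lying between the places. Origin: centre of its underside.
Not all that is in view belongs to the job. What is shaped like the beam_block but blue is not meant.

How it is judged:
At the end, for the whole second after the job is handed in: Lens on the square base, mirror mount's pedestal on the round base, beam block on the long base: each centred within 12 mm, upright, at rest on the base's top; the block lies along the long base within 15 degrees; bottle and iris within 15 mm of their starts (horizontal distance between lens_holder and square_base below 0.012 m and z of lens_holder in the frame of square_base between 0.009 and 0.016 m and angle between each of lens_holder, pedestal, beam_block's own z axis and vertical below 0.1 rad and linear speed of each of lens_holder, mirror_mount, beam_block below 0.02 m/s and angular speed of each of lens_holder, mirror_mount, beam_block below 0.2 rad/s and horizontal distance between pedestal and round_base below 0.012 m and z of pedestal in the frame of round_base between 0.009 and 0.016 m and horizontal distance between beam_block and long_base below 0.012 m and z of beam_block in the frame of long_base between 0.009 and 0.016 m and angle between the y axis of beam_block and the y axis of long_base, either way round below 0.26 rad and distance of each of bottle, iris from where it was at the start of the episode below 0.015 m); the robot touches nothing.
It fails at once if one of the optics is tipped over (angle between any of lens_holder, mirror_mount, beam_block's own z axis and vertical above 0.6 rad).
It fails at once if the bottle or the iris is moved or tipped (distance of any of bottle, iris from where it was at the start of the episode above 0.015 m or angle between bottle's own z axis and vertical above 0.4 rad).
It also fails if it takes over 120 s, if anything falls off the work surface, if the arm or the gripper's body presses on something with over 40 N, if the wrist force passes 120 N, or if a joint passes its speed limit or range.

## Working session

There is one attempt and no reset: what is moved stays moved. The work goes in short steps, Python scripts to look and compute and a shell command to move; the robot and the scene stay as the last step left them, time stands still between calls to the robot, and variables do not carry over. Pictures are saved under pics/ and viewed, at most 14 in all, crops included, and the job is handed in when it is done.

```bash
ls; mkdir -p pics; cat > h.py <<'E'
import numpy as np, cv2
from workcell import status, optics, hand_in, env
from scipy.spatial.transform import Rotation as R
def cam(n):
    d=optics.read_camera(n); np.savez(f'{n}.npz',**{k:np.asarray(v) for k,v in d.items()}); return d
def load(n): return dict(np.load(f'{n}.npz'))
def rot(d):
    a=np.asarray(d['attitude'],float)
    return a if a.shape==(3,3) else R.from_quat(np.r_[a[1:],a[0]]).as_matrix()
def rays(d,uv):
    uv=np.atleast_2d(uv).astype(float); f=384/2/np.tan(np.radians(float(d['vfov']))/2)
    return np.c_[(uv[:,0]-d['cx'])/f,(uv[:,1]-d['cy'])/f,np.ones(len(uv))]@rot(d).T
def plane(d,uv,z):
    r=rays(d,uv); o=np.asarray(d['origin']); return o+r*((z-o[2])/r[:,2])[:,None]
def cloud(d):
    v,u=np.mgrid[:384,:512]; r=rays(d,np.c_[u.ravel(),v.ravel()])
    return (np.asarray(d['origin'])+r*d['depth'].ravel()[:,None]).reshape(384,512,3)
E
python3 - <<'E'
from h import *
for n in('top','side'):
    d=cam(n); cv2.imwrite(f'pics/{n}0.png',cv2.resize(d['frame'][...,::-1],(768,576),interpolation=cv2.INTER_CUBIC))
    print(n,d['vfov'],d['cx'],d['cy'],d['origin'],d['attitude'],rot(d)[:,2])
s=status.get_state(); print(s['tcp_pos'],s['orientation'],env.tip_reach)
E
```

```text
pics
top 50.3098946387253 253.50351646768164 189.17186373412432 [ 0.42050283 -0.16989701  1.23088411] [-0.02613652  0.71333958 -0.70006787  0.01919629] [ 0.06398163  0.01041101 -0.99789677]
side 51.350268973035334 252.59902547855083 199.04828705636984 [0.49117773 0.71956147 0.44309906] [-0.00197661 -0.00243791  0.83665105 -0.54772728] [-6.36836992e-04 -9.16522842e-01 -3.99981844e-01]
[ 0.15929351 -0.55214259  0.3031088 ] [-8.10268367e-04  9.90161407e-01  1.39927590e-01 -9.56793886e-08] 0.0726
```

View pics/top0.png

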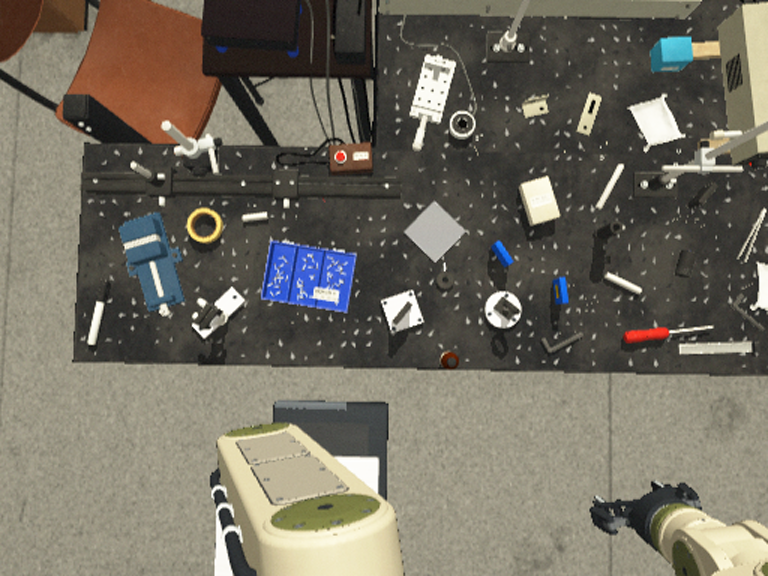

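View pics/side0.png

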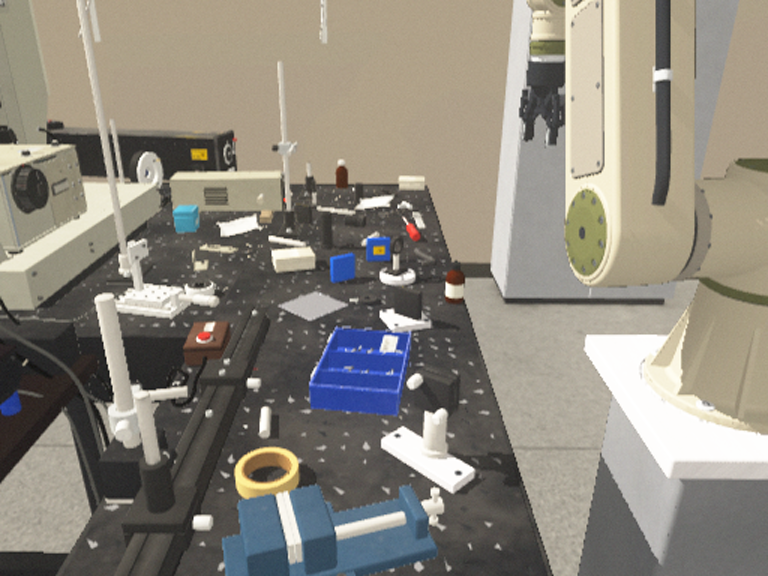

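The top picture (768 px wide) shows the long base with the mirror mount at (218,312), the square base with the black block at (402,311), the round base with the lens at (503,310), the mat at (435,231), the iris at (444,280) and the bottle at (449,359). The blue plates at (501,252) and (560,290) are decoys. The side view agrees.

```bash
cat > meas.py <<'E'
from h import *
d=load('top'); P=cloud(d); P2=cloud(load('side'))
g=d['frame'].astype(int); S=1.5
def win(u,v,r): 
    m=np.zeros((384,512),bool); m[int(v/S-r):int(v/S+r),int(u/S-r):int(u/S+r)]=1; return m
white=(g.min(2)>150)
for n,u,v,r,z in(('long',218,312,24,.012),('square',402,311,20,.012),('round',503,310,18,.012),('mat',435,231,25,.003)):
    w=(white if n!='mat' else (g.min(2)>90)&(np.ptp(g,axis=2)<25))&win(u,v,r)
    if n!='mat': w&=abs(P[...,2]-z)<.008
    w=w.astype(np.uint8); k,l,st,_=cv2.connectedComponentsWithStats(w)
    ys,xs=np.where((l>0)&(st[l,4]>15)); q=plane(d,np.c_[xs,ys],z)[:,:2]
    print(n,'rect c,size,ang',cv2.minAreaRect((q*1000).astype(np.float32)),'circ',cv2.minEnclosingCircle((q*1000).astype(np.float32)),'depth z',np.median(P[ys,xs,2]))
def obj(n,c,rad,lo,hi):
    for nm,Q in(('top',P),('side',P2)):
        m=(np.hypot(Q[...,0]-c[0],Q[...,1]-c[1])<rad)&(Q[...,2]>lo)&(Q[...,2]<hi); q=Q[m]
        if len(q)>4: print(n,nm,len(q),'zmax',q[:,2].max().round(4),'rect',cv2.minAreaRect((q[:,:2]*1000).astype(np.float32)),'mean',q.mean(0).round(4))
for n,u,v,z,rad,lo,hi in(('block',402,314,.05,.05,.045,.07),('blocktop',402,314,.05,.05,.057,.07),('lens',507,306,.07,.05,.055,.1),('mirror',212,315,.1,.06,.105,.13),('mirror low',212,315,.1,.06,.07,.13),('bottle',449,359,.07,.04,.02,.09),('iris',444,280,.005,.04,.004,.02)):
    c=plane(d,[[u/S,v/S]],z)[0]; print(n,c.round(3)); obj(n,c,rad,lo,hi)
E
python3 meas.py
python3 - <<'E'
from h import *
d=load('top')['frame'][...,::-1]
a=[cv2.resize(d[y-32:y+32,x-32:x+32],(384,384),interpolation=cv2.INTER_CUBIC) for x,y in((145,208),(335,205))]
cv2.imwrite('pics/c1.png',np.hstack(a))
E
```

```text
long rect c,size,ang ((434.145263671875, 163.842041015625), (41.213623046875, 109.3321304321289), 44.93948745727539) circ ((436.1692810058594, 166.272216796875), 56.479129791259766) depth z 0.010425587227306243
square rect c,size,ang ((445.1208190917969, -200.82943725585938), (65.8480224609375, 66.04718017578125), 19.514646530151367) circ ((446.1291198730469, -200.47152709960938), 44.593509674072266) depth z 0.010253823657688121
round rect c,size,ang ((453.0471496582031, -400.44049072265625), (65.39789581298828, 71.2409439086914), 1.0948859453201294) circ ((452.3685607910156, -400.43389892578125), 35.71820068359375) depth z 0.010309760840393922
mat rect c,size,ang ((610.263427734375, -270.4996337890625), (98.5797119140625, 101.17140197753906), 46.036319732666016) circ ((605.3098754882812, -266.9211120605469), 65.00884246826172) depth z 0.0011557758253062378
block [ 0.439 -0.2    0.05 ]
block top 71 zmax 0.0665 rect ((440.8017883300781, -199.54298400878906), (11.62932014465332, 49.367454528808594), 52.348968505859375) mean [ 0.4405 -0.1995  0.0596]
block side 135 zmax 0.0608 rect ((44
[... 1570 characters left out ...]
.356 -0.29   0.07 ]
bottle top 119 zmax 0.0781 rect ((350.964599609375, -292.68048095703125), (31.825254440307617, 31.726905822753906), 89.43350219726562) mean [ 0.3517 -0.2913  0.0559]
bottle side 210 zmax 0.0735 rect ((354.32257080078125, -287.16656494140625), (30.51422119140625, 30.99347686767578), 40.961238861083984) mean [ 0.3544 -0.2835  0.0449]
iris [ 0.509 -0.285  0.005]
iris top 95 zmax 0.0117 rect ((517.3798828125, -287.2784423828125), (44.93434143066406, 47.18107604980469), 37.8582649230957) mean [ 0.5112 -0.2856  0.0067]
iris side 51 zmax 0.0075 rect ((518.0039672851562, -283.4839172363281), (31.07477569580078, 46.30768966674805), 89.56092834472656) mean [ 0.5135 -0.2833  0.0055]
```

View pics/c1.png

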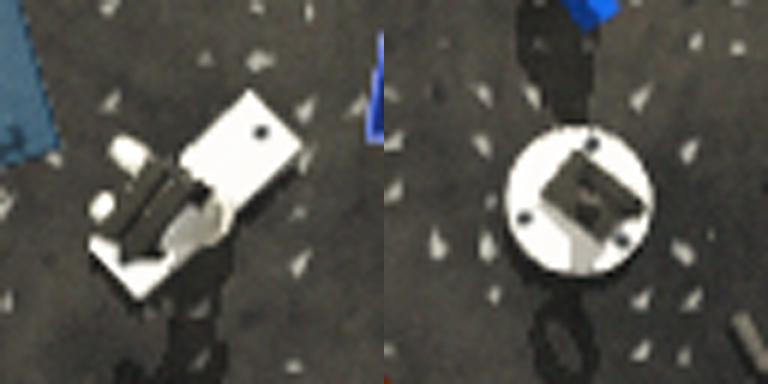

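The crop shows the mirror mount with its knobs up-left and mirror down-right, so its x axis heads about 56°. The lens stands centrally on the round base, ring heading about 53°. Sizes and heights match what was given. I'll cross-check the bases in the side view and set up the move calculator.

```bash
cat > go.py <<'E'
# usage: go.py gx gy gz(grasp point z) heading(tool x, deg): needed roll, then shifts in the turned frame
from h import *; import sys
s=status.get_state(); q=s['orientation']; M=R.from_quat(np.r_[q[1:],q[0]]).as_matrix()
h=np.degrees(np.arctan2(M[1,0],M[0,0])); p=np.array(s['tcp_pos'])
print('t',s['clock'],'tcp',p.round(4),'grasp',(p+M[:,2]*.054).round(4),'head',h.round(2),'gap',s['finger_gap'],'grip',s['grip_force'],'F',np.round(s['wrist_force'],1),'j',np.round(s['joint_pos'],2))
if len(sys.argv)>4:
    x,y,z,H=map(float,sys.argv[1:]); a=np.radians(H); D=np.array([x,y,z+.054])-p
    r=(h-H+180)%360-180
    print('roll units',round(r/10,2),'| shift units x %.2f y %.2f z %.2f'%tuple(np.array([D[0]*np.cos(a)+D[1]*np.sin(a),D[0]*np.sin(a)-D[1]*np.cos(a),-D[2]])/.04),'| before turn x %.2f y %.2f'%((M[:2,0]@D[:2])/.04,(M[:2,1]@D[:2])/.04))
E
python3 - <<'E'
from h import *
d=load('side');P=cloud(d);g=d['frame'].astype(int)
for n,c,rad in(('long',(.436,.165),.065),('square',(.447,-.2),.055),('round',(.454,-.4),.045),('mat',(.607,-.268),.075)):
    z=.003 if n=='mat' else .012
    w=(np.hypot(P[...,0]-c[0],P[...,1]-c[1])<rad)&(np.ptp(g,axis=2)<30)&(g.min(2)>(100 if n=='mat' else 150))&(abs(P[...,2]-z)<.006)
    k,l,st,_=cv2.connectedComponentsWithStats(w.astype(np.uint8)); ys,xs=np.where((l>0)&(st[l,4]>12))
    q=(plane(d,np.c_[xs,ys],z)[:,:2]*1000).astype(np.float32); print(n,len(q),cv2.minAreaRect(q),cv2.minEnclosingCircle(q),np.median(P[ys,xs,2]))
# decoys
for nm in('top','side'):
    d=load(nm);P=cloud(d);g=d['frame'].astype(int);m=((g[...,2]-g[...,0])>60)&(P[...,1]<-.33)&(P[...,1]>-.6)&(abs(P[...,0]-.5)<.12)
    k,l,st,ce=cv2.connectedComponentsWithStats(m.astype(np.uint8))
    for i in range(1,k):
        if st[i,4]>15: q=P[l==i]; print('blue',nm,q.min(0).round(3),q.max(0).round(3))
E
python3 go.py .457 -.403 .20 53
```

```text
long 930 ((434.6265869140625, 169.46629333496094), (48.3458251953125, 111.46882629394531), 44.37257766723633) ((436.98748779296875, 172.09043884277344), 57.898921966552734) 0.010100110684605423
square 219 ((448.02911376953125, -191.07931518554688), (67.18592071533203, 73.1895980834961), 19.585283279418945) ((449.1640319824219, -189.46376037597656), 45.51716613769531) 0.009712655700569395
round 117 ((455.0340576171875, -384.674560546875), (69.1463394165039, 56.98892593383789), 1.0090781450271606) ((456.28790283203125, -388.58599853515625), 37.10969161987305) 0.009406926681758243
mat 515 ((610.9974365234375, -263.34796142578125), (98.28317260742188, 100.11909484863281), 46.4731330871582) ((610.2020263671875, -260.4877624511719), 62.52812194824219) 0.0006306665637980102
blue top [ 0.538 -0.418 -0.005] [ 0.593 -0.377  0.052]
blue top [ 0.466 -0.532 -0.003] [ 0.522 -0.501  0.054]
blue side [ 0.47  -0.6   -0.004] [ 0.521 -0.497  0.049]
blue side [ 0.541 -0.562 -0.004] [ 0.599 -0.374  0.049]
t 0.1 tcp [ 0.1593 -0.5521  0.3031] grasp [ 0.1593 -0.5521  0.2491] head 16.09 gap 0.08491835813011321 grip 0.0 F [0.1 0.  0.6] j [-1.43  0.31  0.05  1.3   0.    1.43]
roll units -3.69 | shift units x 7.46 y 3.70 z 1.23 | before turn x 8.18 y -1.52
```

```bash
python3 -m handwheel '{"deltas": [[0,0.68,-0.127,0.1,0],[0,0.68,-0.127,0.1,0],[0,0.68,-0.127,0.1,0],[0,0.68,-0.127,0.1,0],[0,0.68,-0.127,0.1,0],[0,0.68,-0.127,0.1,0],[0,0.68,-0.127,0.1,0],[0,0.68,-0.127,0.1,0],[0,0.68,-0.127,0.1,0],[0,0.68,-0.127,0.1,0],[0,0.68,-0.127,0.1,0],[0,0.68,-0.127,0.1,0],[0,0,0,0,-0.92],[0,0,0,0,-0.92],[0,0,0,0,-0.92],[0,0,0,0,-0.92],[0,0,0,0,0]]}'; python3 go.py .457 -.403 .068 53
```

```text
clock: 2.22
tcp_pos: [0.4559, -0.4033, 0.2554]
orientation: [-0.0, 0.896, 0.445, -0.0]
wrist_force: [-0.2, -0.0, 0.2]
finger_gap: 0.043
grip_force: 0.0
t 2.225 tcp [ 0.4559 -0.4033  0.2554] grasp [ 0.4559 -0.4033  0.2014] head 52.79 gap 0.04300468893478904 grip 0.0 F [-0.2 -0.   0.2] j [-0.86  0.4   0.05  1.22 -0.    1.36]
roll units -0.02 | shift units x 0.02 y 0.02 z 3.33 | before turn x 0.02 y 0.02
```

```bash
python3 -m handwheel '{"deltas": [[0,0,0,0.6,0],[0,0,0,0.6,0],[0,0,0,0.6,0],[0,0,0,0.6,0],[0,0,0,0.5,0],[0,0,0,0.43,0],[0,0,0,0,0],[-1,0,0,0,0],[-1,0,0,0,0],[-1,0,0,0,0],[-1,0,0,0,0],[-1,0,0,0,0]]}' 40; python3 go.py .608 -.267 .2 53
```

```text
clock: 3.72
tcp_pos: [0.4566, -0.404, 0.1238]
orientation: [0.001, 0.895, 0.445, 0.0]
wrist_force: [-0.1, 0.3, 6.2]
finger_gap: 0.0084
grip_force: 39.8
t 3.725 tcp [ 0.4566 -0.404   0.1238] grasp [ 0.4567 -0.4041  0.0698] head 52.89 gap 0.008383452444706847 grip 39.80645085159267 F [-0.1  0.3  6.2] j [-0.86  0.49 -0.15  0.93 -0.    1.36]
roll units -0.01 | shift units x 5.01 y 0.96 z -3.26 | before turn x 5.02 y 0.95
```

```bash
python3 -m handwheel '{"deltas": [[-1,0,0,-0.3,0],[-1,0,0,-0.5,0],[-1,0,0,-0.5,0],[-1,0,0,-0.3,0],[-1,0.3,0.06,0,0],[-1,0.6,0.11,0,0],[-1,0.6,0.12,0,0],[-1,0.6,0.12,0,0],[-1,0.6,0.12,0,0],[-1,0.6,0.12,0,0],[-1,0.6,0.12,0,0],[-1,0.6,0.11,0,0],[-1,0.3,0.06,0,0],[-1,0.2,0.02,0,0],[-1,0,0,0,0]]}'; python3 - <<'E'
from h import *
d=[cam(n)['frame'][...,::-1] for n in('top','side')]
cv2.imwrite('pics/a1.png',np.hstack([cv2.resize(d[0][100:260,200:400],(400,320)),cv2.resize(d[1][130:290,150:350],(400,320))]))
E
python3 go.py .608 -.267 .065 53
```

```text
clock: 5.6
tcp_pos: [0.6075, -0.267, 0.1866]
orientation: [0.0, 0.895, 0.445, -0.0]
wrist_force: [-0.6, 0.1, -1.2]
finger_gap: 0.0085
grip_force: 39.0
t 5.7 tcp [ 0.607  -0.2676  0.1867] grasp [ 0.607  -0.2676  0.1327] head 52.85 gap 0.008137981473877837 grip 39.00134409655493 F [-0.1 -0.8 -1.6] j [-0.54  0.54  0.09  1.13 -0.    1.68]
roll units -0.02 | shift units x 0.03 y 0.01 z 1.69 | before turn x 0.03 y 0.01
```

View pics/a1.png

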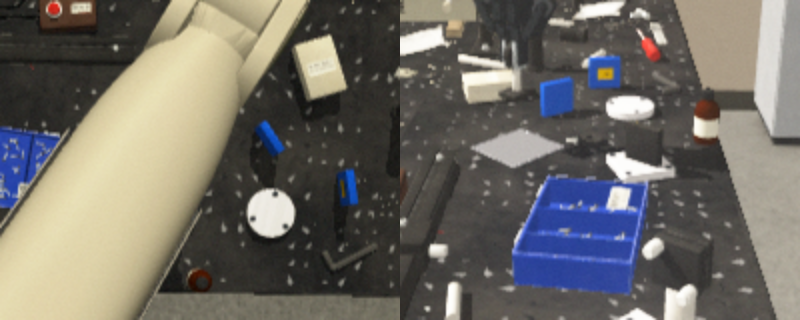

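The lens is in the gripper above the mat (side crop around (515,70)). The round base is now bare at (270,213) in the left crop. Next I lower the lens and measure the bare base.

```bash
python3 -m handwheel '{"deltas": [[-1,0,0,0.4,0],[-1,0,0,0.5,0],[-1,0,0,0.4,0],[-1,0,0,0.2,0],[-1,0,0,0.15,0],[-1,0,0,0.1,0],[-1,0,0,0.03,0],[-1,0,0,0,0],[-0.3,0,0,0,0],[0,0,0,0,0],[0,0,0,0,0],[0,0,0,-0.4,0],[0,0,0,-0.6,0],[0,0,0,-0.6,0],[0,0,0,-0.6,0],[0,0,0,-0.6,0],[0,0,0,0,0]]}'; python3 - <<'E'
from h import *
d=load('top');g=d['frame'].astype(int);P=cloud(d)
w=(g.min(2)>150)&(np.hypot(P[...,0]-.453,P[...,1]+.4)<.05)
k,l,st,_=cv2.connectedComponentsWithStats(w.astype(np.uint8));ys,xs=np.where((l>0)&(st[l,4]>100))
q=plane(d,np.c_[xs,ys],.012)[:,:2].astype(np.float32)*1000
print(cv2.minAreaRect(q),cv2.minEnclosingCircle(q),q.mean(0))
E
python3 go.py .435 .172 .2 56
```

```text
clock: 7.82
tcp_pos: [0.6086, -0.2679, 0.231]
orientation: [0.003, 0.895, 0.445, 0.002]
wrist_force: [-0.1, 0.2, 0.2]
finger_gap: 0.0426
grip_force: 0.0
((453.78302001953125, -399.7308654785156), (68.8955078125, 67.66534423828125), 45.696929931640625) ((453.12591552734375, -400.7948913574219), 35.74097442626953) [ 453.09778 -400.47174]
t 7.825 tcp [ 0.6086 -0.2679  0.231 ] grasp [ 0.6089 -0.2681  0.177 ] head 52.89 gap 0.04257347924358318 grip 0.0 F [-0.1  0.2  0.2] j [-0.54  0.51  0.17  1.22 -0.    1.68]
roll units -0.31 | shift units x 6.69 y -9.75 z -0.57 | before turn x 6.15 y -10.10
```

```bash
python3 go.py .430 .166 .165 56.3
```

```text
t 7.825 tcp [ 0.6086 -0.2679  0.231 ] grasp [ 0.6089 -0.2681  0.177 ] head 52.89 gap 0.04257347924358318 grip 0.0 F [-0.1  0.2  0.2] j [-0.54  0.51  0.17  1.22 -0.    1.68]
roll units -0.34 | shift units x 6.55 y -9.73 z 0.30 | before turn x 5.96 y -10.11
```

```bash
python3 -m handwheel '{"deltas": [[0,0.2,-0.34,0,0],[0,0.41,-0.69,0,0],[0,0.41,-0.7,0,0],[0,0.41,-0.7,0,0],[0,0.41,-0.7,0,0],[0,0.41,-0.7,0,0],[0,0.41,-0.7,0,0],[0,0.41,-0.7,0,0],[0.4,0.41,-0.7,0,0],[0.7,0.41,-0.7,0,0],[0.7,0.41,-0.7,0,0],[0.7,0.41,-0.7,0,0],[0.7,0.41,-0.7,0,0],[0.7,0.41,-0.7,0,0],[0.7,0.41,-0.69,0,0],[0.7,0.2,-0.3,0,0],[0.7,0,0,0,-0.34],[0.7,0,0,0,0]]}'; python3 go.py .430 .166 .092 56.3
python3 - <<'E'
from h import *
d=[cam(n)['frame'][...,::-1] for n in('top','side')]
cv2.imwrite('pics/a2.png',np.hstack([cv2.resize(d[0][100:260,240:340],(250,400)),cv2.resize(d[1][200:360,220:340],(300,400)),cv2.resize(d[1][150:260,160:240],(250,400))]))
E
```

```text
clock: 10.07
tcp_pos: [0.4224, 0.1802, 0.2268]
orientation: [-0.0, 0.882, 0.472, -0.001]
wrist_force: [-1.0, 0.1, -0.5]
finger_gap: 0.0726
grip_force: 0.0
t 10.075 tcp [0.4224 0.1802 0.2268] grasp [0.4224 0.1801 0.1728] head 56.28 gap 0.0726197221778749 grip 0.0 F [-1.   0.1 -0.5] j [ 0.23  0.13 -0.38  1.06 -0.    2.39]
roll units -0.0 | shift units x -0.19 y 0.35 z 2.02 | before turn x -0.19 y 0.35
```

View pics/a2.png

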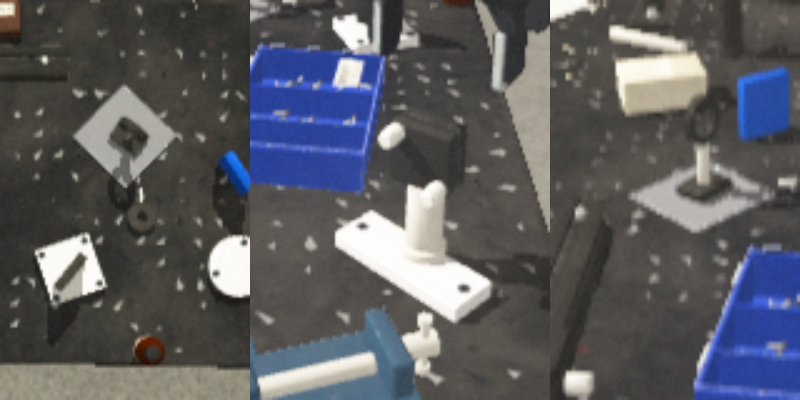

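The lens stands upright on the mat (right crop, (700,190)). The mirror pedestal is mid-base (middle crop, (425,250)). Correcting the position, then down and grip.

```bash
python3 -m handwheel '{"deltas": [[0.7,-0.19,0.35,0,0],[0.7,0,0,0.2,0],[0.7,0,0,0.4,0],[0.7,0,0,0.4,0],[0.7,0,0,0.4,0],[0.7,0,0,0.4,0],[0.7,0,0,0.22,0],[0.7,0,0,0,0],[0.3,0,0,0,0],[0,0,0,0,0],[-1,0,0,0,0],[-1,0,0,0,0],[-1,0,0,0,0],[-1,0,0,0,0]]}' 50; python3 go.py .4535 -.4005 .25 56.3
```

```text
clock: 11.92
tcp_pos: [0.4309, 0.1663, 0.1474]
orientation: [0.0, 0.882, 0.472, 0.001]
wrist_force: [-1.7, -0.2, 6.7]
finger_gap: 0.0436
grip_force: 50.6
t 11.925 tcp [0.4309 0.1663 0.1474] grasp [0.4309 0.1663 0.0934] head 56.3 gap 0.043570535470900264 grip 50.6048109378753 F [-1.7 -0.2  6.7] j [ 0.19  0.21 -0.5   0.86  0.    2.35]
roll units 0.0 | shift units x -11.47 y 8.33 z -3.92 | before turn x -11.48 y 8.33
```

```bash
python3 -m handwheel '{"deltas": [[-1,0,0,-0.2,0],[-1,0,0,-0.4,0],[-1,0,0,-0.5,0],[-1,0,0,-0.5,0],[-1,0,0,-0.5,0],[-1,0,0,-0.3,0],[-1,0,0,-0.1,0],[-1,0,0,0,0],[-1,0,0,0,0]]}'; python3 go.py .4552 -.398 .2 56.3
python3 - <<'E'
from h import *
dt=cam('top');d=cam('side')
cv2.imwrite('pics/a3.png',np.hstack([cv2.resize(dt['frame'][150:270,90:190,::-1],(400,480)),cv2.resize(d['frame'][190:310,230:330,::-1],(400,480))]))
P=cloud(d);g=d['frame'].astype(int)
m=(g.min(2)>150)&(np.hypot(P[...,0]-.43,P[...,1]-.166)<.05)&(P[...,2]>.085)&(P[...,2]<.17)
for z0 in np.arange(.09,.17,.01):
    q=P[m&(abs(P[...,2]-z0)<.005)]
    if len(q): print(z0.round(3),len(q),q.min(0).round(4),q.max(0).round(4))
E
```

```text
clock: 13.05
tcp_pos: [0.4302, 0.166, 0.2459]
orientation: [-0.0, 0.882, 0.472, -0.001]
wrist_force: [0.2, -0.8, -1.4]
finger_gap: 0.0434
grip_force: 51.0
t 13.05 tcp [0.4302 0.166  0.2459] grasp [0.4301 0.166  0.1919] head 56.29 gap 0.04338919313299138 grip 51.031918768712785 F [ 0.2 -0.8 -1.4] j [ 0.19  0.12 -0.34  1.11 -0.    2.35]
roll units -0.0 | shift units x -11.38 y 8.34 z -0.20 | before turn x -11.38 y 8.35
0.11 43 [0.4132 0.1649 0.1094] [0.4417 0.1767 0.115 ]
0.12 116 [0.4124 0.152  0.1151] [0.4417 0.1774 0.125 ]
0.13 80 [0.4168 0.1641 0.1251] [0.4392 0.1753 0.135 ]
0.14 87 [0.4158 0.1618 0.1351] [0.4394 0.1749 0.1448]
0.15 92 [0.4162 0.1612 0.1453] [0.4397 0.1747 0.1549]
0.16 53 [0.4169 0.1614 0.1551] [0.4398 0.1743 0.1649]
0.17 15 [0.4191 0.1678 0.1654] [0.4391 0.1955 0.1697]
```

View pics/a3.png

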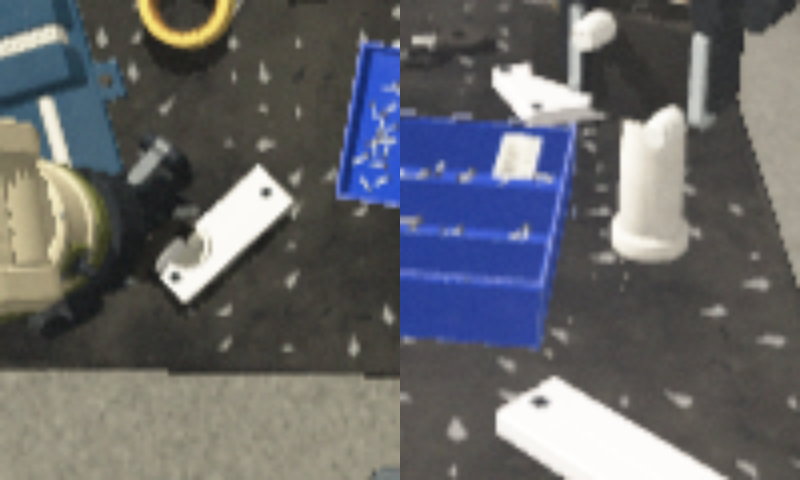

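The mount hangs upright; side crop shows its foot at (650,245), about 4 mm behind the tool axis along tool x. I carry it over.

```bash
python3 -m handwheel '{"deltas": [[-1,-0.3,0.22,0,0],[-1,-0.8,0.587,0,0],[-1,-0.8,0.587,0,0],[-1,-0.8,0.587,0,0],[-1,-0.8,0.587,0,0],[-1,-0.8,0.587,0,0],[-1,-0.8,0.587,0,0],[-1,-0.8,0.587,0,0],[-1,-0.8,0.587,0,0],[-1,-0.8,0.587,0,0],[-1,-0.8,0.587,0,0],[-1,-0.8,0.587,0,0],[-1,-0.8,0.587,0,0],[-1,-0.8,0.587,0,0],[-1,-0.45,0.33,0,0],[-1,-0.21,0.16,0,0],[-1,0,0,0,0],[-1,0,0,0,0]]}'; python3 go.py .4557 -.3972 .0935 56.3
python3 - <<'E'
from h import *
dt=cam('top');d=cam('side')
cv2.imwrite('pics/a4.png',np.hstack([cv2.resize(dt['frame'][150:270,270:390,::-1],(400,400)),cv2.resize(d['frame'][110:210,210:310,::-1],(400,400))]))
P=cloud(d);g=d['frame'].astype(int)
m=(g.min(2)>130)&(np.hypot(P[...,0]-.455,P[...,1]+.4)<.05)
for z0 in (.02,.115,.125,.14,.15):
    q=P[m&(abs(P[...,2]-z0)<.006)]
    if len(q): print(z0,len(q),q.min(0).round(4),q.max(0).round(4))
dd=dt;g=dd['frame'].astype(int);P=cloud(dd)
w=(g.min(2)>150)&(np.hypot(P[...,0]-.436,P[...,1]-.165)<.075)&(abs(P[...,2]-.012)<.01)
k,l,st,_=cv2.connectedComponentsWithStats(w.astype(np.uint8));ys,xs=np.where((l>0)&(st[l,4]>100))
q=plane(dd,np.c_[xs,ys],.012)[:,:2].astype(np.float32)*1000
print('long',cv2.minAreaRect(q),q.mean(0))
E
```

```text
clock: 15.4
tcp_pos: [0.4557, -0.3962, 0.2466]
orientation: [-0.0, 0.882, 0.472, -0.0]
wrist_force: [-0.4, -0.5, -2.5]
finger_gap: 0.0436
grip_force: 51.5
t 15.4 tcp [ 0.4557 -0.3962  0.2466] grasp [ 0.4557 -0.3961  0.1926] head 56.33 gap 0.0435980808958544 grip 51.47775853307394 F [-0.4 -0.5 -2.5] j [-0.85  0.39  0.02  1.2   0.    1.31]
roll units 0.0 | shift units x -0.02 y 0.01 z 2.48 | before turn x -0.02 y 0.01
0.115 43 [ 0.438  -0.4082  0.1098] [ 0.4671 -0.381   0.1204]
0.125 33 [ 0.4411 -0.3993  0.1191] [ 0.4645 -0.3845  0.1309]
0.14 33 [ 0.4445 -0.3946  0.1343] [ 0.4647 -0.3868  0.1456]
0.15 37 [ 0.4418 -0.4007  0.1442] [ 0.4648 -0.3841  0.1552]
long ((435.8214111328125, 165.55958557128906), (36.919437408447266, 109.58880615234375), 44.356746673583984) [435.82962 165.64073]
```

View pics/a4.png

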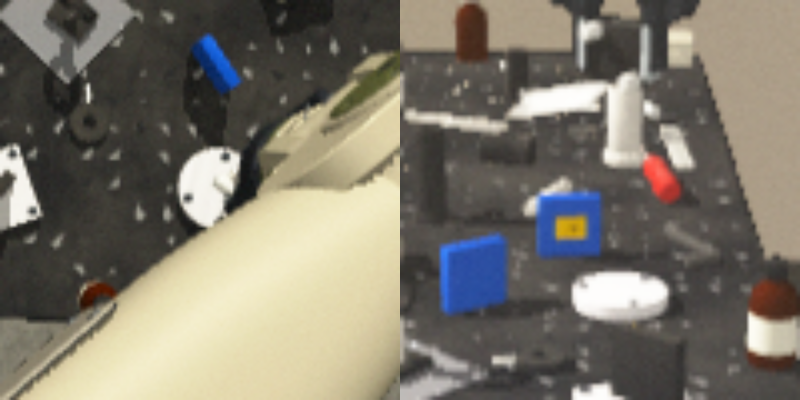

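Mount hangs over the round base (side crop: foot (625,160), base (620,295)); offset measured under 3 mm. Lower and release.

```bash
python3 -m handwheel '{"deltas": [[-1,-0.02,0,0.3,0],[-1,0,0,0.5,0],[-1,0,0,0.5,0],[-1,0,0,0.5,0],[-1,0,0,0.3,0],[-1,0,0,0.2,0],[-1,0,0,0.1,0],[-1,0,0,0.05,0],[-1,0,0,0,0]]}'; python3 go.py .4557 -.3972 .0935 56.3
```

```text
clock: 16.62
tcp_pos: [0.4557, -0.398, 0.1491]
orientation: [0.0, 0.882, 0.472, 0.0]
wrist_force: [-0.6, 0.8, -3.0]
finger_gap: 0.0437
grip_force: 51.4
t 16.625 tcp [ 0.4557 -0.398   0.1491] grasp [ 0.4557 -0.398   0.0951] head 56.29 gap 0.04367293451692215 grip 51.42566808499396 F [-0.6  0.8 -3. ] j [-0.85  0.46 -0.13  0.98 -0.    1.31]
roll units -0.0 | shift units x 0.02 y -0.01 z 0.04 | before turn x 0.02 y -0.01
```

```bash
python3 -m handwheel '{"deltas": [[-1,0,0,0.03,0],[-1,0,0,0.02,0],[-1,0,0,0,0],[0.2,0,0,0,0],[0.4,0,0,0,0],[0.6,0,0,0,0],[0.6,0,0,0,0],[0.6,0,0,-0.3,0],[0.6,0,0,-0.5,0],[0.6,0,0,-0.6,0],[0.6,0,0,-0.6,0],[0.6,0,0,-0.6,0],[0.6,0,0,0,0]]}'; python3 go.py .4425 -.1988 .19 -37.5
```

```text
clock: 18.25
tcp_pos: [0.4564, -0.3987, 0.2537]
orientation: [0.003, 0.882, 0.472, 0.001]
wrist_force: [0.0, -0.3, 0.6]
finger_gap: 0.0684
grip_force: 0.0
t 18.25 tcp [ 0.4564 -0.3987  0.2537] grasp [ 0.4565 -0.3989  0.1997] head 56.29 gap 0.06838958628258329 grip 0.0 F [ 0.  -0.3  0.6] j [-0.85  0.39  0.03  1.21 -0.    1.31]
roll units 9.38 | shift units x -3.32 y -3.75 z 0.24 | before turn x 3.97 y -3.06
```

```bash
python3 -m handwheel '{"deltas": [[0.3,0.3,-0.24,0,0],[0.3,0.6,-0.46,0,0],[0.3,0.6,-0.46,0,0],[0.3,0.6,-0.46,0,0],[0.3,0.6,-0.46,0,0],[0.3,0.6,-0.46,0,0],[0.3,0.4,-0.31,0,0],[0.3,0.27,-0.21,0,0],[0.3,0,0,0,-0.9],[0.3,0,0,0,-1],[0.3,0,0,0,-1],[0.3,0,0,0,-1],[0.3,0,0,0,-1],[0.3,0,0,0,-1],[0.3,0,0,0,-1],[0.3,0,0,0,-1],[0.3,0,0,0,-0.72],[0.3,0,0,0,0]]}'; python3 go.py .4425 -.1988 .045 142.5
python3 - <<'E'
from h import *
dt=cam('top');d=cam('side')
cv2.imwrite('pics/a5.png',np.hstack([cv2.resize(dt['frame'][150:270,270:390,::-1],(400,400)),cv2.resize(d['frame'][130:230,210:310,::-1],(400,400))]))
P=cloud(dt);g=dt['frame'].astype(int)
for nm,D in(('top',dt),('side',d)):
    P=cloud(D);m=(np.hypot(P[...,0]-.454,P[...,1]+.4)<.05)&(P[...,2]>.105)&(P[...,2]<.125);q=P[m]
    if len(q)>4: print(nm,len(q),cv2.minAreaRect((q[:,:2]*1000).astype(np.float32)),q[:,2].max())
    g=D['frame'].astype(int);m=(g.min(2)>100)&(np.hypot(P[...,0]-.454,P[...,1]+.4)<.05)
    for z0 in(.022,.035,.045,.06):
        q=P[m&(abs(P[...,2]-z0)<.006)]
        if len(q): print(nm,z0,len(q),q.min(0).round(4),q.max(0).round(4))
E
```

```text
clock: 20.5
tcp_pos: [0.4418, -0.1978, 0.2504]
orientation: [-0.0, 0.322, 0.947, -0.0]
wrist_force: [0.5, 0.1, 0.6]
finger_gap: 0.0552
grip_force: 0.0
t 20.5 tcp [ 0.4418 -0.1978  0.2504] grasp [ 0.4418 -0.1978  0.1964] head 142.39 gap 0.055192920507467096 grip 0.0 F [0.5 0.1 0.6] j [-0.59  0.16 -0.28  1.13 -0.    0.07]
roll units -0.01 | shift units x -0.03 y -0.01 z 3.79 | before turn x -0.03 y -0.01
top 168 ((455.6246032714844, -395.4073791503906), (40.411460876464844, 44.681331634521484), 56.96213912963867) 0.11689237758467019
top 0.022 7 [ 0.4265 -0.4144  0.0165] [ 0.4734 -0.3877  0.0225]
top 0.035 3 [ 0.4553 -0.3951  0.0325] [ 0.461  -0.3907  0.04  ]
top 0.045 2 [ 0.455  -0.3951  0.04  ] [ 0.461  -0.3915  0.0442]
top 0.06 2 [ 0.4574 -0.3944  0.0589] [ 0.4604 -0.3914  0.0596]
side 71 ((458.2065734863281, -391.8526916503906), (34.227882385253906, 47.819480895996094), 70.71380615234375) 0.11283110205403962
side 0.022 37 [ 0.4417 -0.4019  0.0162] [ 0.4686 -0.384   0.0274]
side 0.035 31 [ 0.4419 -0.4018  0.0293] [ 0.466  -0.3856  0.0403]
side 0.045 36 [ 0.4423 -0.4035  0.0392] [ 0.466  -0.3863  0.0507]
side 0.06 27 [ 0.4427 -0.3991  0.054 ] [ 0.4634 -0.385   0.0656]
```

View pics/a5.png

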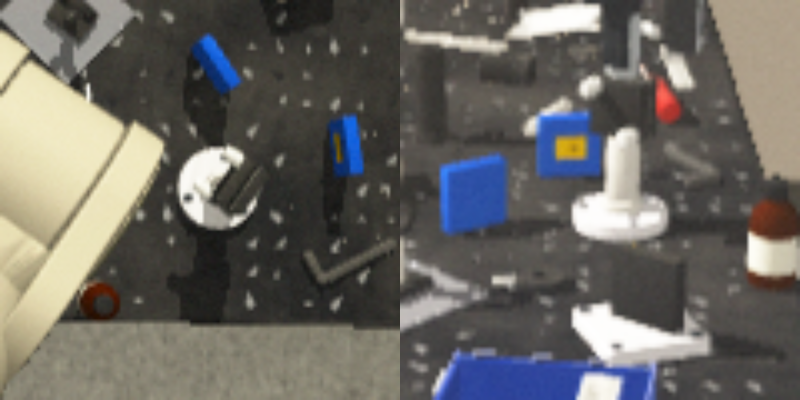

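The mirror mount is upright on the round base, pedestal at about (452.4,-400.4) mm against base (453.1,-400.5). Now I grip the block.

```bash
python3 -m handwheel '{"deltas": [[0.1,-0.03,0,0.6,0],[0.1,0,0,0.6,0],[0.1,0,0,0.6,0],[0.1,0,0,0.6,0],[0.1,0,0,0.6,0],[0.1,0,0,0.5,0],[0.1,0,0,0.27,0],[0.1,0,0,0,0],[-0.3,0,0,0,0],[-1,0,0,0,0],[-1,0,0,0,0],[-1,0,0,0,0],[-1,0,0,0,0]]}' 50; python3 go.py .4358 .1656 .15 134.4
```

```text
clock: 22.22
tcp_pos: [0.4434, -0.1989, 0.1008]
orientation: [0.001, 0.322, 0.947, -0.0]
wrist_force: [-1.0, -0.6, 5.1]
finger_gap: 0.0116
grip_force: 49.6
t 22.225 tcp [ 0.4434 -0.1989  0.1008] grasp [ 0.4435 -0.199   0.0468] head 142.48 gap 0.01161001803517288 grip 49.61245536804199 F [-1.  -0.6  5.1] j [-0.59  0.31 -0.51  0.76 -0.    0.07]
roll units 0.81 | shift units x 6.64 y 6.24 z -2.58 | before turn x 5.70 y 7.11
```

```bash
python3 -m handwheel '{"deltas": [[-1,0,0,-0.2,0],[-1,0,0,-0.5,0],[-1,0,0,-0.6,0],[-1,0,0,-0.6,0],[-1,0,0,-0.5,0],[-1,0.25,0.31,0,0],[-1,0.5,0.62,0,0],[-1,0.5,0.62,0,0],[-1,0.5,0.62,0,0],[-1,0.5,0.62,0,0],[-1,0.5,0.62,0,0],[-1,0.5,0.62,0,0],[-1,0.5,0.62,0,0],[-1,0.5,0.62,0,0],[-1,0.5,0.62,0,0],[-1,0.5,0.62,0,0],[-1,0.3,0.4,0,0],[-1,0.15,0.2,0,0.4],[-1,0,0,0,0.41],[-1,0,0,0,0]]}'; python3 go.py .4358 .1656 .0468 134.4
python3 - <<'E'
from h import *
dt=cam('top');d=cam('side')
cv2.imwrite('pics/a6.png',np.hstack([cv2.resize(dt['frame'][150:270,90:210,::-1],(400,400)),cv2.resize(d['frame'][200:340,220:360,::-1],(400,400))]))
for nm,D in(('top',dt),('side',d)):
    P=cloud(D);g=D['frame'].astype(int)
    m=(np.hypot(P[...,0]-.436,P[...,1]-.166)<.05)&(P[...,2]>.085)&(P[...,2]<.125);q=P[m]
    if len(q)>4: print(nm,len(q),cv2.minAreaRect((q[:,:2]*1000).astype(np.float32)),q.min(0),q.max(0))
P=cloud(dt);g=dt['frame'].astype(int);w=(g.min(2)>140)&(np.hypot(P[...,0]-.447,P[...,1]+.2)<.06)&(abs(P[...,2]-.012)<.01)
ys,xs=np.where(w);q=plane(dt,np.c_[xs,ys],.012)[:,:2].astype(np.float32)*1000
if len(q)>9: print('square',cv2.minAreaRect(q),q.mean(0))
E
```

```text
clock: 24.72
tcp_pos: [0.4336, 0.1666, 0.1947]
orientation: [-0.001, 0.387, 0.922, -0.001]
wrist_force: [-0.1, -0.6, -2.5]
finger_gap: 0.0112
grip_force: 48.8
t 24.725 tcp [0.4336 0.1666 0.1947] grasp [0.4334 0.1665 0.1407] head 134.49 gap 0.011199567991227387 grip 48.7729150056839 F [-0.1 -0.6 -2.5] j [ 0.19  0.17 -0.42  0.98  0.    0.99]
roll units 0.01 | shift units x -0.06 y 0.02 z 2.35 | before turn x -0.06 y 0.02
top 15 ((441.30230712890625, 149.60638427734375), (7.505598068237305, 18.8862247467041), 75.61322784423828) [0.43185842 0.14461296 0.10389461] [0.45138172 0.15490821 0.12492677]
side 265 ((437.6156005859375, 172.39041137695312), (14.715129852294922, 51.08195114135742), 56.53074645996094) [0.41299757 0.15276052 0.10425191] [0.45537301 0.18938532 0.1249646 ]
square ((435.07940673828125, -196.32049560546875), (81.76475524902344, 82.84043884277344), 19.514644622802734) [ 444.89432 -200.75562]
```

View pics/a6.png

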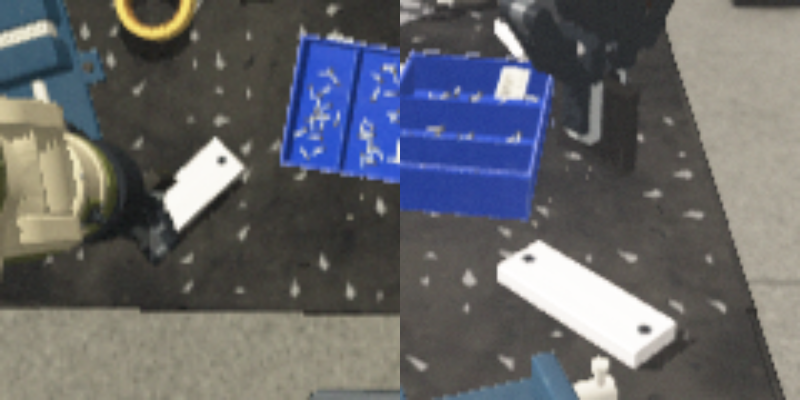

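Block hangs from the gripper beside/above the long base (side crop (620,125)); square bearing stays 134°. Lowering.

```bash
python3 -m handwheel '{"deltas": [[-1,-0.06,0.02,0.3,0],[-1,0,0,0.5,0],[-1,0,0,0.5,0],[-1,0,0,0.4,0],[-1,0,0,0.3,0],[-1,0,0,0.2,0],[-1,0,0,0.1,0],[-1,0,0,0.03,0],[-1,0,0,0.02,0],[-1,0,0,0,0]]}'; python3 go.py .4358 .1656 .0468 134.4
```

```text
clock: 26.08
tcp_pos: [0.4376, 0.1649, 0.1022]
orientation: [0.0, 0.388, 0.922, 0.0]
wrist_force: [0.6, -0.2, -1.2]
finger_gap: 0.0117
grip_force: 48.8
t 26.075 tcp [0.4376 0.1649 0.1022] grasp [0.4376 0.1649 0.0482] head 134.39 gap 0.011670699028702427 grip 48.7876957654953 F [ 0.6 -0.2 -1.2] j [ 0.19  0.28 -0.55  0.75 -0.    0.98]
roll units -0.0 | shift units x 0.04 y -0.02 z 0.03 | before turn x 0.04 y -0.02
```

```bash
python3 -m handwheel '{"deltas": [[-1,0,0,0.02,0],[-1,0,0,0.02,0],[-1,0,0,0,0],[-0.4,0,0,0,0],[0,0,0,0,0],[0,0,0,0,0],[0,0,0,-0.3,0],[0,0,0,-0.5,0],[0,0,0,-0.6,0],[0,0,0,-0.6,0],[0,0,0,-0.6,0],[0,0,0,-0.6,0],[0,0,0,0,0]]}'; python3 go.py .608 -.267 .17 52.8
```

```text
clock: 27.7
tcp_pos: [0.4386, 0.1651, 0.2307]
orientation: [0.002, 0.388, 0.922, 0.001]
wrist_force: [-0.8, -0.3, 0.7]
finger_gap: 0.0429
grip_force: 0.0
t 27.7 tcp [0.4386 0.1651 0.2307] grasp [0.4388 0.1651 0.1767] head 134.39 gap 0.04287994178207126 grip 0.0 F [-0.8 -0.3  0.7] j [ 0.19  0.14 -0.36  1.07 -0.    0.98]
roll units 8.16 | shift units x -6.04 y 9.90 z 0.17 | before turn x -10.68 y -4.53
```

```bash
python3 -m handwheel '{"deltas": [[0,-0.3,-0.13,0,0],[0,-0.7,-0.3,0,0],[0,-0.8,-0.34,0,0],[0,-0.8,-0.34,0,0],[0,-0.8,-0.34,0,0],[0,-0.8,-0.34,0,0],[0,-0.8,-0.34,0,0],[0,-0.8,-0.34,0,0],[0,-0.8,-0.34,0,0],[0,-0.8,-0.34,0,0],[0,-0.8,-0.34,0,0],[0,-0.8,-0.34,0,0],[0,-0.8,-0.34,0,0],[0,-0.5,-0.21,0,0],[0,-0.38,-0.15,0,0]]}'
python3 -m handwheel '{"deltas": [[0,0,0,0,0.96],[0,0,0,0,0.9],[0,0,0,0,0.9],[0,0,0,0,0.9],[0,0,0,0,0.9],[0,0,0,0,0.9],[0,0,0,0,0.9],[0,0,0,0,0.9],[0,0,0,0,0.9],[0,0,0,0,0]]}' >/dev/null; python3 go.py .607 -.2676 .0608 52.8
python3 - <<'E'
from h import *
dt=cam('top');d=cam('side')
cv2.imwrite('pics/a7.png',np.hstack([cv2.resize(dt['frame'][150:270,90:210,::-1],(400,400)),cv2.resize(d['frame'][130:350,160:380,::-1],(400,400))]))
for nm,D in(('top',dt),('side',d)):
    P=cloud(D)
    for n,c,lo,hi in(('block',(.436,.166),.045,.07),('lens',(.607,-.268),.055,.095)):
        q=P[(np.hypot(P[...,0]-c[0],P[...,1]-c[1])<.045)&(P[...,2]>lo)&(P[...,2]<hi)]
        if len(q)>4: print(nm,n,len(q),cv2.minAreaRect((q[:,:2]*1000).astype(np.float32)),q[:,2].max())
g=dt['frame'].astype(int);P=cloud(dt);w=(g.min(2)>140)&(np.hypot(P[...,0]-.447,P[...,1]+.2)<.05)&(abs(P[...,2]-.012)<.01)
ys,xs=np.where(w);q=plane(dt,np.c_[xs,ys],.012)[:,:2].astype(np.float32)*1000
if len(q)>9: print('square',len(q),cv2.minAreaRect(q),q.mean(0))
E
```

```text
clock: 29.58
tcp_pos: [0.606, -0.2692, 0.2263]
orientation: [-0.001, 0.388, 0.922, 0.0]
wrist_force: [0.9, -0.5, -0.3]
finger_gap: 0.0426
grip_force: 0.0
t 30.825 tcp [ 0.6059 -0.2678  0.2268] grasp [ 0.6057 -0.2678  0.1728] head 52.85 gap 0.042588603940924716 grip 0.0 F [ 0.2  0.  -0.1] j [-0.54  0.51  0.16  1.22 -0.    1.68]
roll units 0.01 | shift units x 0.02 y 0.02 z 2.80 | before turn x 0.02 y 0.02
top block 91 ((436.6810607910156, 164.8772735595703), (13.365856170654297, 50.330169677734375), 42.54246520996094) 0.06563687711940491
side block 328 ((438.01849365234375, 166.31097412109375), (14.33115291595459, 50.8294677734375), 44.39974594116211) 0.06167060673499625
side lens 62 ((609.8861083984375, -266.0383605957031), (35.997154235839844, 12.340370178222656), 57.36619186401367) 0.07723432485951254
```

View pics/a7.png

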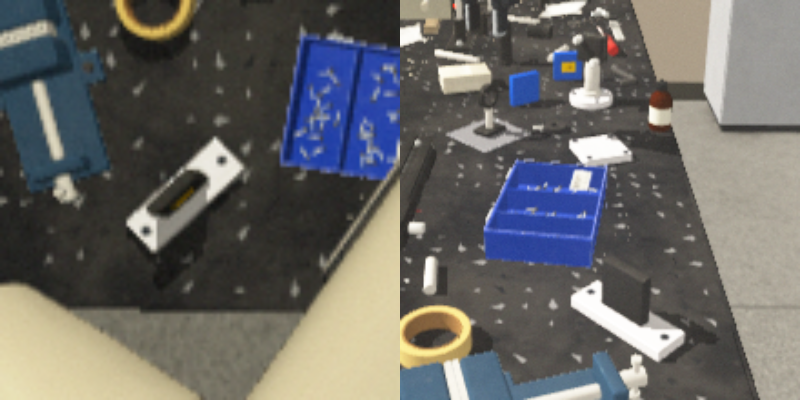

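Block is upright, centred and lengthwise on the long base (left crop (185,195)), lens waits on the mat (side crop (488,115)). Gripping the lens.

```bash
python3 -m handwheel '{"deltas": [[0,0.02,0.02,0.4,0],[0,0,0,0.6,0],[0,0,0,0.6,0],[0,0,0,0.6,0],[0,0,0,0.4,0],[0,0,0,0.2,0],[0,0,0,0,0],[-0.4,0,0,0,0],[-1,0,0,0,0],[-1,0,0,0,0],[-1,0,0,0,0],[-1,0,0,0,0],[-1,0,0,-0.2,0],[-1,0,0,-0.5,0],[-1,0,0,-0.5,0],[-1,0,0,-0.5,0],[-1,0,0,-0.3,0],[-1,0,0,0,0]]}' 40; python3 go.py .4455 -.2005 .15 52.8
```

```text
clock: 33.17
tcp_pos: [0.6081, -0.2672, 0.197]
orientation: [0.001, 0.896, 0.445, 0.0]
wrist_force: [-0.2, -0.3, -1.8]
finger_gap: 0.0081
grip_force: 40.9
t 33.175 tcp [ 0.6081 -0.2672  0.197 ] grasp [ 0.6082 -0.2673  0.143 ] head 52.79 gap 0.008122853854312061 grip 40.88009248898743 F [-0.2 -0.3 -1.8] j [-0.53  0.53  0.11  1.15 -0.    1.69]
roll units -0.0 | shift units x -1.13 y -4.25 z -0.17 | before turn x -1.13 y -4.25
```

```bash
python3 -m handwheel '{"deltas": [[-1,-0.08,-0.3,0,0],[-1,-0.15,-0.6,0,0],[-1,-0.17,-0.6,0,0],[-1,-0.17,-0.6,0,0],[-1,-0.17,-0.6,0,0],[-1,-0.16,-0.6,0,0],[-1,-0.11,-0.45,0,0],[-1,-0.08,-0.3,0,0],[-1,-0.04,-0.2,0,0],[-1,0,0,0,0],[-1,0,0,0,0]]}'; python3 go.py .4455 -.2005 .070 52.8
python3 - <<'E'
from h import *
d=load('side');P=cloud(d);g=d['frame'].astype(int)
w=(g.min(2)>190)&(np.hypot(P[...,0]-.447,P[...,1]+.2)<.055)&(abs(P[...,2]-.01)<.003)
ys,xs=np.where(w);q=plane(d,np.c_[xs,ys],.012)[:,:2].astype(np.float32)*1000
print('square side bare',len(q),cv2.minAreaRect(q),q.mean(0))
dt=cam('top');d=cam('side')
cv2.imwrite('pics/a8.png',np.hstack([cv2.resize(dt['frame'][150:270,220:340,::-1],(400,400)),cv2.resize(d['frame'][130:250,210:330,::-1],(400,400))]))
P=cloud(d)
q=P[(np.hypot(P[...,0]-.446,P[...,1]+.2)<.045)&(P[...,2]>.05)&(P[...,2]<.095)]
print('foot',len(q),cv2.minAreaRect((q[:,:2]*1000).astype(np.float32)),q.min(0),q.mean(0))
E
```

```text
clock: 34.55
tcp_pos: [0.4457, -0.2006, 0.1964]
orientation: [0.0, 0.896, 0.445, 0.0]
wrist_force: [0.3, 0.2, -1.1]
finger_gap: 0.0083
grip_force: 40.8
t 34.55 tcp [ 0.4457 -0.2006  0.1964] grasp [ 0.4457 -0.2006  0.1424] head 52.79 gap 0.008258424417342035 grip 40.842126855568495 F [ 0.3  0.2 -1.1] j [-0.59  0.21 -0.37  1.   -0.    1.63]
roll units -0.0 | shift units x -0.00 y -0.00 z 1.81 | before turn x -0.00 y -0.00
square side bare 292 ((448.453125, -191.86000061035156), (67.15838623046875, 71.4965591430664), 19.89178466796875) [ 449.05554 -191.96019]
foot 116 ((447.5263366699219, -200.27664184570312), (41.79318618774414, 31.146818161010742), 52.5040283203125) [ 0.42514614 -0.21576485  0.07996636] [ 0.44727778 -0.19412172  0.08632052]
```

View pics/a8.png

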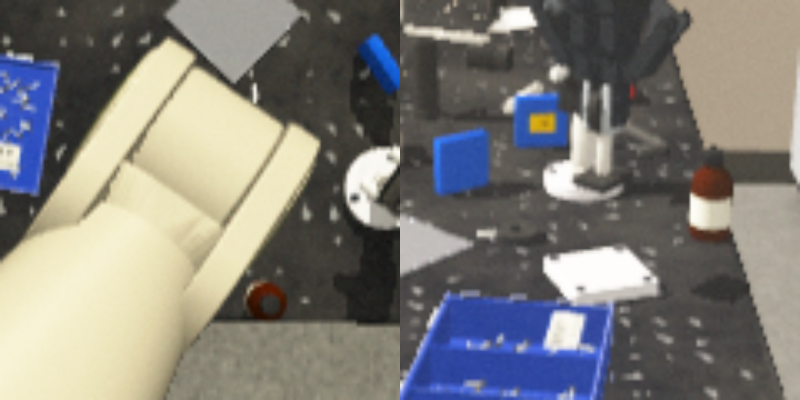

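The lens hangs upright over the square base (side crop: foot (600,182), base (600,272)). Lowering.

```bash
python3 -m handwheel '{"deltas": [[-1,0.03,0,0.3,0],[-1,0,0,0.5,0],[-1,0,0,0.4,0],[-1,0,0,0.3,0],[-1,0,0,0.15,0],[-1,0,0,0.1,0],[-1,0,0,0.02,0],[-1,0,0,0,0]]}'; python3 go.py .4455 -.2005 .070 52.8
```

```text
clock: 35.65
tcp_pos: [0.4459, -0.1994, 0.1263]
orientation: [0.0, 0.896, 0.445, 0.0]
wrist_force: [-1.2, 0.5, 5.6]
finger_gap: 0.0082
grip_force: 41.6
t 35.65 tcp [ 0.4459 -0.1994  0.1263] grasp [ 0.446  -0.1994  0.0723] head 52.79 gap 0.008171018766899091 grip 41.57248204852188 F [-1.2  0.5  5.6] j [-0.58  0.28 -0.47  0.82 -0.    1.64]
roll units -0.0 | shift units x -0.03 y 0.01 z 0.06 | before turn x -0.03 y 0.01
```

Contact felt; release, rise, and swing clear.

```bash
python3 -m handwheel '{"deltas": [[-0.6,0,0,0,0],[-0.3,0,0,0,0],[0,0,0,0,0],[0,0,0,0,0],[0,0,0,-0.3,0],[0,0,0,-0.6,0],[0,0,0,-0.6,0],[0,0,0,-0.6,0],[0,0,0,-0.6,0],[0,0.5,-0.7,0,0],[0,0.5,-0.7,0,0],[0,0.5,-0.7,0,0],[0,0.5,-0.7,0,0],[0,0.5,-0.7,0,0],[0,0.5,-0.7,0,0],[0,0.5,-0.7,0,0],[0,0,0,0,0]]}'
python3 - <<'E'
from h import *
dt=cam('top');d=cam('side')
cv2.imwrite('pics/a9.png',np.hstack([cv2.resize(dt['frame'][140:260,90:390,::-1],(800,320))[:, :800]]) )
cv2.imwrite('pics/a9.png',np.vstack([cv2.resize(dt['frame'][140:250,90:390,::-1],(780,286)),cv2.resize(d['frame'][130:240,150:450,::-1],(780,286))]))
for nm,D in(('top',dt),('side',d)):
    P=cloud(D)
    for n,c,r,lo,hi in(('lensring',(.446,-.2),.045,.055,.095),('lensfoot',(.446,-.2),.045,.0155,.026),('mirror',(.454,-.4),.05,.105,.125),('block',(.436,.166),.05,.045,.07),('bottle',(.353,-.29),.04,.02,.09),('iris',(.513,-.285),.04,.004,.02)):
        q=P[(np.hypot(P[...,0]-c[0],P[...,1]-c[1])<r)&(P[...,2]>lo)&(P[...,2]<hi)]
        if len(q)>4: print(nm,n,len(q),cv2.minAreaRect((q[:,:2]*1000).astype(np.float32)),q.mean(0).round(4))
g=dt['frame'].astype(int);P=cloud(dt);w=(g.min(2)>140)&(np.hypot(P[...,0]-.447,P[...,1]+.2)<.05)&(abs(P[...,2]-.012)<.01)
k,l,st,_=cv2.connectedComponentsWithStats(w.astype(np.uint8));ys,xs=np.where((l>0)&(st[l,4]>25))
q=plane(dt,np.c_[xs,ys],.012)[:,:2].astype(np.float32)*1000
if len(q)>9: print('square',len(q),cv2.minAreaRect(q))
E
```

```text
clock: 37.78
tcp_pos: [0.3735, 0.0322, 0.2342]
orientation: [0.0, 0.895, 0.446, 0.0]
wrist_force: [-1.0, -0.3, -0.6]
finger_gap: 0.0428
grip_force: 0.0
top lensring 44 ((444.57537841796875, -200.87376403808594), (34.91657638549805, 8.866666793823242), 52.67671585083008) [ 0.4442 -0.201   0.0818]
top lensfoot 82 ((444.1056213378906, -196.68397521972656), (53.066314697265625, 43.184364318847656), 75.75483703613281) [ 0.4439 -0.2004  0.0186]
top mirror 168 ((455.97784423828125, -395.0256042480469), (41.859596252441406, 44.14030838012695), 54.8565788269043) [ 0.4548 -0.4001  0.1119]
top block 80 ((436.3898620605469, 164.6728515625), (12.443327903747559, 49.578643798828125), 43.38809585571289) [0.4389 0.162  0.0585]
top bottle 118 ((350.926025390625, -292.7936096191406), (31.948022842407227, 31.521547317504883), 89.8741683959961) [ 0.3516 -0.2914  0.0563]
top iris 82 ((516.3314819335938, -286.2628479003906), (34.008731842041016, 47.687347412109375), 84.95170593261719) [ 0.5095 -0.2855  0.0073]
side lensring 102 ((448.1745300292969, -200.04222106933594), (35.73457336425781, 12.865593910217
[... 165 characters left out ...]
219) [ 0.4481 -0.195   0.0181]
side mirror 77 ((457.7480163574219, -398.638916015625), (33.54290008544922, 51.60359191894531), 82.2701187133789) [ 0.4565 -0.3947  0.1101]
side block 325 ((437.73974609375, 166.24240112304688), (13.978418350219727, 51.23121643066406), 43.54344940185547) [0.4381 0.1702 0.0552]
side bottle 109 ((353.3712158203125, -283.3109130859375), (24.417211532592773, 33.19872283935547), 89.35832214355469) [ 0.3534 -0.2814  0.0336]
side iris 54 ((516.605712890625, -285.953857421875), (34.37714385986328, 45.173973083496094), 68.21367645263672) [ 0.5124 -0.283   0.0056]
square 353 ((446.1311950683594, -200.857421875), (67.73808288574219, 66.77043151855469), 19.519001007080078)
```

View pics/a9.png

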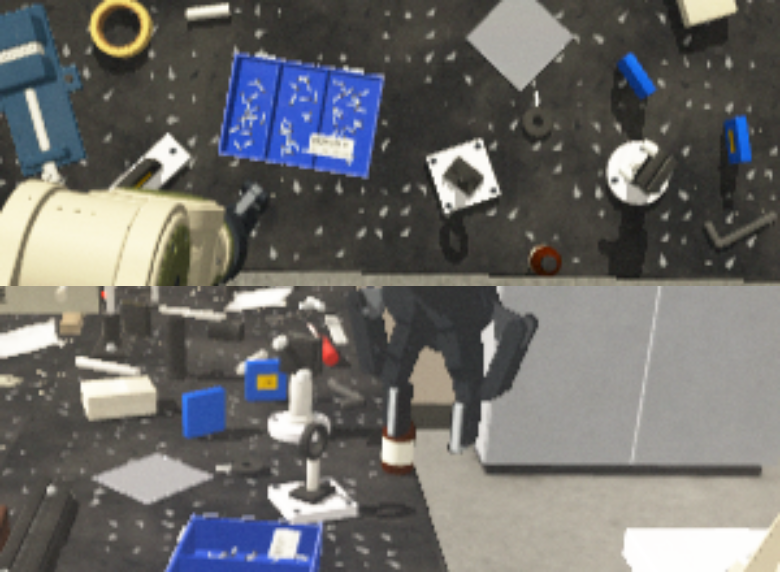

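All three optics stand upright and centred: the lens on the square base at (463,175), the mirror mount on the round base, the block on the long base. The bottle and iris are unmoved and the gripper is clear.

```bash
python3 -c "from h import *; print(hand_in())"
```

```text
the job is handed in; nothing more can be done
None
```

The job is handed in, verdict not shown: by the last pictures, lens on the square base, mirror mount on the round and beam block lengthwise on the long base are upright and about 3 mm or less off centre, with bottle and iris where they were.

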